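Open the dead centrifuge: try the lid, free the lock if it holds, keep the lid up

ROBOT

A 6-joint arm with a two-finger parallel gripper is mounted at the origin on a cart in front of the work surface, level with it; the furniture and walls round the work are solid. World frame = base frame: x ahead of the robot, y to its left, z up, the work surface at z = 0. Lengths are in m, angles in rad, forces in N, time in s.
With the tool pointing down it reaches from about 0.3 to 0.875 m from the base axis. Payload 6.4 kg.
Tool frame: the origin (TCP) lies between the finger pads; the fingertips stand 8 mm ahead of it and the grasp point (between the pads) lies 11 mm behind it (ctrl.finger_overhang is the distance from the TCP to the fingertips, in m); z points along the fingers, y is the line along which they close (so a half turn about z gives the same grasp; the last joint's range is limited). The gripper opens to 85 mm and grips with 20 to 120 N. Pads are 22 mm wide; open, the fingers measure 114 mm over their backs; the gripper's body (76 mm by 85 mm) begins 54 mm behind the grasp point. The pads swing forward as they close: fully open they stand 13 mm farther back than shut.
Start: joints at [-1.508, 0.181, 1.607, -0, 1.354, -0.206], TCP at [0.153, -0.554, 0.239] pointing down, gripper open.
Joint ranges: [-2.99, 2.99], [-0.89, 2.07], [0.3, 2.58], [-1.14, 4.28], [0, 2.63], [-3.12, 3.12]. Speed limits (rad/s): [2.57, 2.57, 3.01, 3.14, 3.14, 3.14].

INTERFACE

Orientations are given as a unit quaternion [w, x, y, z].
In Python, from bench import ctrl, camera gives the robot as it stands.
- The arm moves only by the shell command python3 -m pendant 'ROWS' [OPENING]. ROWS is JSON, a list of rows, each a list of 6 numbers: the shift along the world's x, y, z normalised to -1 to 1, where 1 is 200 mm, then the turn, a rotation vector about the world's x, y, z normalised to -1 to 1, where 1 is pi/2 rad. In form: [[dx, dy, dz, rx, ry, rz], ...]. A call has exactly 10 rows; each row shifts and turns the commanded pose from where the row before left it; what a row does not reach is not made up. A row lasts 1/8 s, in which the tool goes at most 62.5 mm and 10.7 degrees, less where a joint would pass 70% of its speed; a pose out of reach is approached as far as the arm can. A call with a number of a shift or a turn outside -1 to 1 is refused whole. A call with a gripper value outside its range is refused whole. OPENING is the opening, from -1 (shut) to 1 (fully open), set as the call begins (- or left out, the last holds). The fingers move at their own pace and stop on an object; the grip force is fixed at half the most. Time passes only in rows, so rows that do not move let the fingers close, or fill a call up. It gives the time, the measured TCP pose, the force, the opening and the grip force at its end, in the units of the state.
- ctrl.get_obs(): the state, without advancing time (a new reading comes with each control period).
- camera(name): name is "side" or "top" or "wrist"; returns a dict with "color" (400x640x3 uint8, blue, green, red), "fx", "fy", "cx", "cy" (pixels), "distortion" ([k1, k2, p1, p2, k3] as OpenCV has them; the pictures are not rectified), "xyz" and "rotation" of the camera in the world; the wrist camera has in their place "hand_eye" (4x4, takes a point from camera to tool coordinates, whose origin is the TCP and whose axes are the flange's). Camera axes: x right, y down, z forward; pixel columns grow to the right and rows downward; lengths in m; the calibration is good to about 2 mm. A picture is of the moment at which its call begins: read the wrist's pose just before it. There is no depth.
- ctrl.hand_in(): hands the job in; it is judged then, once.
The state is a dict: "time_s": time; "q": joint angles; "dq": joint speeds; "joint_efforts": joint torques, N m; "eef_pos": TCP position; "eef_rot": TCP orientation; "wrist_force": force on the tool from outside, world axes, zero at the start; "torque": the same for the moment, N m; "opening": opening from 0.0 (shut) to 1.0 (fully open); "grasp_force": force on a finger pad.
Only numpy, scipy, OpenCV 4.12 (cv2) and the standard library are available. Lean on these libraries where they do the work, as an engineer would, in place of code of your own. Each camera call takes 0.05 s, during which the arm holds its last target. There are 200 camera calls.

TASK

The centrifuge has lost power and its samples must come out. Take the pull bar at the front of the lid and try it first: if the lid is caught, slide the emergency release on the right-hand side of the housing all the way toward the front, then lift the lid by its bar until it is roughly 40 degrees open. It drops if let go, so do not let go: the job ends with the gripper still at the bar, holding the lid up and still; leave the things around it where they stand.

Things in the scene. Friction and masses are not known exactly. Their poses are not given: they have to be found in the camera images.
- centrifuge: White bench centrifuge, 270 (x) x 220 (y) x 182 (z) mm, fixed. Origin on the worktop under its middle; +x to its back (hinge), -x to its front (timer knob, pull bar), -y to its right-hand side (release), z up. Housing: front face at x -118 mm, top rim at z 145 mm. The lid on it spans x -98 mm to the hinge, y -106 to +106, z 150 to 180 mm.
- lid_angle (a joint): Lid angle, rad: 0 shut (so at the start), grows as the front edge rises, stop at 1.48. It falls shut when let go; 5 to 9 N at the bar lift it. A hidden lock in the housing may have the lid caught or free; nothing outside shows which. Caught, the bar rises only 3 to 7 mm (0.012 to 0.027 rad) and stops hard; free, it goes on rising.
- lid_hinge (a point): Point on the lid's hinge axis, at the middle of the back of the housing (x +125, z 155 mm in the centrifuge's frame). The hinge axis is level, along the centrifuge's y.
- centrifuge_lid: The centrifuge's hinged lid with its pull bar; its frame coincides with the centrifuge's while the lid is shut, and turns with the lid.
- pull_bar (a point): Middle of the round steel pull bar in front of the lid: 12 mm thick, level, along the centrifuge's y, 100 mm free between its arms. Lid shut: 180 mm above the worktop, 33 mm free between bar and lid edge, 262 mm in front of and 25 mm above the hinge axis. Pinch it from above, fingers closing along the centrifuge's x; it can turn between the fingers as the lid swings.
- lid_release (a joint): Travel of the emergency release, m: 0 at rest (so at the start), 0.017 when pulled fully toward the front, its stop. Moves with about 3 N and stays where it is left. Past 0.013 it has knocked the hidden lock free for good. If the lid was free already it does nothing.
- release_tab (a point): Middle of the release's upright grey finger tab, on top of the white lock box on the housing's right-hand wall: 12 (x) x 20 (y) mm, 130 to 160 mm above the worktop, on a 2 mm thick foot, 30 mm long. Slides level along the centrifuge's -x. Centre 24 mm out from the lid's right edge; pinch it from above, fingers closing along the centrifuge's x, or push it from behind.
- beaker: Bystander: clear beaker, 58 mm wide, 62 mm tall, on the worktop; origin at the middle of its underside.
- dish: Bystander: stack of two round culture dishes, 59 mm across, 30 mm tall, on the worktop; origin at the middle of its underside.
- bench_timer: Bystander: small white bench timer lying flat, 66 x 62 x 20 mm, on the worktop; origin at the middle of its underside.
- lancet_box: Bystander: small carton, 44 x 60 x 46 mm, on the worktop; origin at the middle of its underside.

How it is judged:
By the outcome, as a careful person would: the job done as asked, in the order asked, and still so for the second after the job is handed in, while the arm keeps its last pose, push and grip.
It also fails if it takes over 58 s, if anything falls off the work surface, if the arm or the gripper's body presses on something with over 40 N, if the wrist force passes 120 N, or if a joint passes its speed limit or range.

## Working session

There is one attempt and no reset: what is moved stays moved. The work goes in short steps, Python scripts to look and compute and a shell command to move; the robot and the scene stay as the last step left them, time stands still between calls to the robot, and variables do not carry over. Pictures are saved under pics/ and viewed, at most 10 in all, crops included, and the job is handed in when it is done.

```bash
mkdir -p pics; python3 - <<'E'
from bench import ctrl,camera
import cv2,numpy as np
o=ctrl.get_obs();print(o)
for n in("side","top","wrist"):
    c=camera(n);cv2.imwrite(f"pics/{n}0.png",c["color"]);print(n,{k:(np.round(v,4).tolist()) for k,v in c.items() if k!="color"})
E
```

```text
{'time_s': 0.0, 'q': array([-1.50831542e+00,  1.81561694e-01,  1.60802552e+00, -2.03386860e-05,
        1.35376347e+00, -2.06267493e-01]), 'dq': array([-1.90381809e-03, -8.54629482e-04, -8.83966920e-04, -3.68832059e-05,
       -1.84432592e-05, -9.23042973e-04]), 'joint_efforts': array([ 1.14038467e-03, -4.44870865e+01, -3.51338017e+01, -3.05704189e-04,
        9.05779103e-03, -7.54502764e-06]), 'eef_pos': array([ 0.15267128, -0.55380206,  0.23836405]), 'eef_rot': array([-8.77457689e-04,  9.90984686e-01,  1.33972305e-01,  5.32376704e-05]), 'wrist_force': array([-0.47655342, -0.33961636,  0.21688471]), 'torque': array([ 0.01546576, -0.00567247,  0.00405953]), 'grasp_force': 0.0, 'opening': 0.9966382263001443}
side {'fx': 442.4685, 'fy': 442.4685, 'cx': 322.3429, 'cy': 199.0525, 'distortion': [0.0204, 0.0, 0.0, 0.0, 0.0], 'xyz': [0.1035, 0.2309, 0.974], 'rotation': [0.1445, -0.4229, 0.8517, -0.2736]}
top {'fx': 511.2168, 'fy': 511.2168, 'cx': 330.1215, 'cy': 211.4819, 'distortion': [-0.0906, 0.0, 0.0, 0.0, 0.0], 'xyz': [0.2318, 0.0523, 1.3586], 'rotation': [0.0826, -0.4946, 0.8538, -0.1399]}
wrist {'fx': 350.9621, 'fy': 350.9621, 'cx': 319.8393, 'cy': 198.7828, 'distortion': [-0.0239, 0.0, 0.0, 0.0, 0.0], 'hand_eye': [[0.0002, -0.9615, -0.2747, 0.0701], [1.0, 0.0, 0.0007, -0.0007], [-0.0007, -0.2747, 0.9615, -0.1356], [0.0, 0.0, 0.0, 1.0]]}
```

View pics/top0.png

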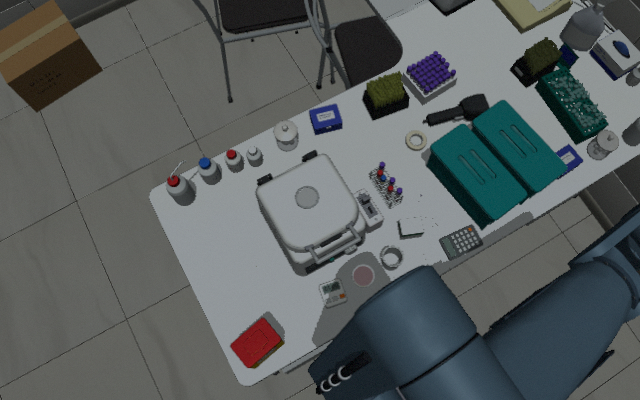

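View pics/side0.png

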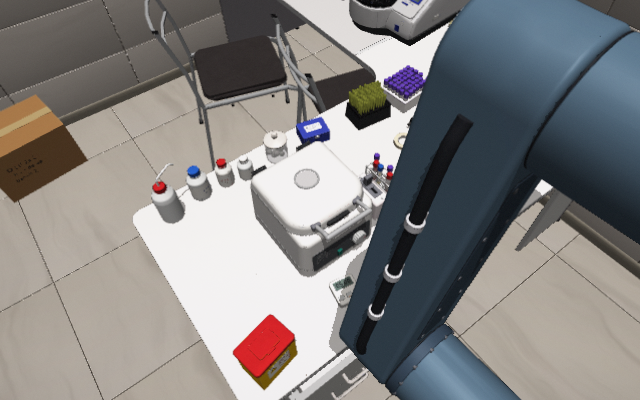

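The top view shows the centrifuge around (310,210), its pull bar near (338,243), and the release tab near (365,205). I'll zoom in on both views.

```bash
cat > h.py <<'E'
import numpy as np,cv2
from bench import ctrl,camera
from scipy.spatial.transform import Rotation as R
def rot(q): return R.from_quat([q[1],q[2],q[3],q[0]])
def pose(n,c,o=None):
    if n=="wrist":
        H=np.array(c["hand_eye"]);r=rot(o["eef_rot"]).as_matrix()
        return o["eef_pos"]+r@H[:3,3], r@H[:3,:3]
    return np.array(c["xyz"]),rot(c["rotation"]).as_matrix()
def K(c): return np.array([[c["fx"],0,c["cx"]],[0,c["fy"],c["cy"]],[0,0,1]])
def onz(n,c,px,z,o=None):
    p,M=pose(n,c,o)
    u=cv2.undistortPoints(np.array(px,float).reshape(-1,1,2),K(c),np.array(c["distortion"]))[:,0]
    d=np.c_[u,np.ones(len(u))]@M.T
    return p+d*((z-p[2])/d[:,2])[:,None]
def proj(n,c,P,o=None):
    p,M=pose(n,c,o);Q=(np.array(P)-p)@M
    return cv2.projectPoints(Q,np.zeros(3),np.zeros(3),K(c),np.array(c["distortion"]))[0][:,0]
def frame(xy,yaw,P):
    c,s=np.cos(yaw),np.sin(yaw);P=np.atleast_2d(P)
    return np.c_[xy[0]+c*P[:,0]-s*P[:,1],xy[1]+s*P[:,0]+c*P[:,1],P[:,2]]
E
python3 - <<'E'
from h import *
a=cv2.imread("pics/top0.png")[140:290,240:440];cv2.imwrite("pics/topc.png",cv2.resize(a,None,fx=4,fy=4,interpolation=cv2.INTER_CUBIC))
E
```

```text
(no output)
```

View pics/topc.png

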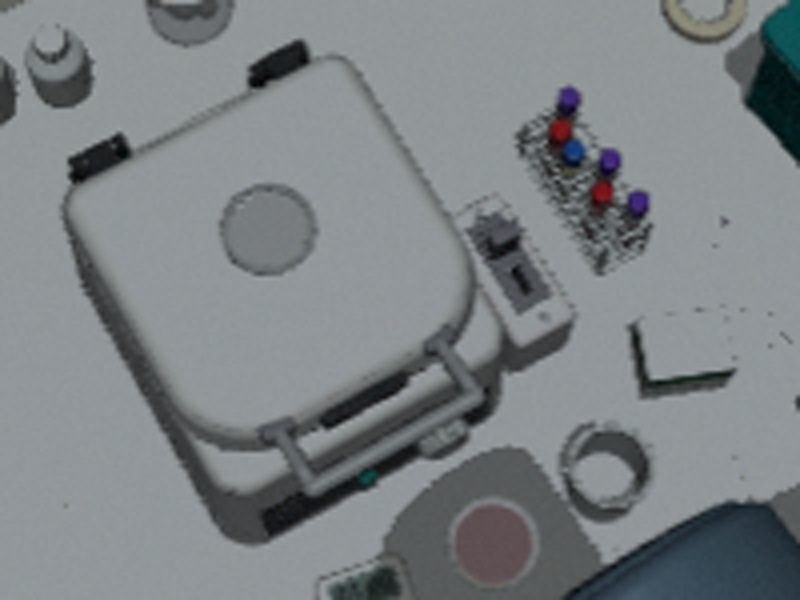

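The crop shows the bar running from (310,485) to (482,398), and the tab top at about (500,236). The lancet box is to the right of the release, the beaker and dishes are in front, and the timer is at the bottom.

```bash
python3 - <<'E'
from h import *
c=camera("top")
f=lambda p:np.array(p)/4+[240,140]
b=onz("top",c,f([[310,485],[482,398]]),.18);t=onz("top",c,f([[502,234]]),.16)[0]
d=onz("top",c,f([[268,230]]),.18)[0]; m=b.mean(0)
h=onz("top",c,f([[100,158],[280,64]]),.165)
v=b[1]-b[0];print("bar",b.round(4),"len",np.linalg.norm(v),"mid",m.round(4))
# v is along -y of centrifuge
for w in(v,h[1]-h[0]):
  yaw=np.arctan2(w[1],w[0])+np.pi/2;print("yaw",yaw,np.degrees(yaw))
yaw=np.arctan2(v[1],v[0])+np.pi/2
Rm=np.array([[np.cos(yaw),-np.sin(yaw)],[np.sin(yaw),np.cos(yaw)]])
org=m[:2]-Rm@[-.137,0];print("org",org)
for p in(t,d,*h):print(np.r_[(p[:2]-org)@Rm,p[2]].round(4))
print("tab world",t)
print(onz("top",c,f([[607,460]]),.06),onz("top",c,f([[492,543]]),.03),onz("top",c,f([[685,350]]),.046))
E
```

```text
bar [[ 0.4869 -0.0559  0.18  ]
 [ 0.4821 -0.1711  0.18  ]] len 0.11534733195003867 mid [ 0.4845 -0.1135  0.18  ]
yaw -0.04164084610162644 -2.385844736976982
yaw 0.0010728947161164903 0.06147233909536148
org [ 0.62134551 -0.11920139]
[-0.0451 -0.123   0.16  ]
[0.0177 0.0079 0.18  ]
[0.1153 0.0785 0.165 ]
[ 0.1208 -0.0515  0.165 ]
tab world [ 0.57119432 -0.24024528  0.16      ]
[[ 0.430805   -0.24311998  0.06      ]] [[ 0.42551248 -0.15444228  0.03      ]] [[ 0.4711494 -0.3320137  0.046    ]]
```

```bash
python3 -m pendant '[[0.17,0.2,0.06,0,0,0.083],[0.17,0.2,0.06,0,0,0.083],[0.17,0.2,0.06,0,0,0.083],[0.17,0.2,0.06,0,0,0.083],[0.17,0.2,0.06,0,0,0.083],[0.17,0.2,0.06,0,0,0.083],[0.17,0.2,0.06,0,0,0.083],[0.17,0.2,0.06,0,0,0.083],[0.17,0.2,0.06,0,0,0.083],[0.17,0.2,0.06,0,0,0.083]]' 1; python3 - <<'E'
from h import *
o=ctrl.get_obs();c=camera("wrist");cv2.imwrite("pics/w1.png",c["color"])
np.save("w1.npy",np.r_[o["eef_pos"],o["eef_rot"]]);print(o["q"],rot(o["eef_rot"]).as_matrix().round(4))
E
```

```text
time_s: 1.45
eef_pos: [0.4936, -0.1528, 0.3597]
eef_rot: [0.0, 0.705, 0.709, -0.0]
wrist_force: [0.1, -0.3, 0.1]
opening: 1.002
grasp_force: 0.0
[-5.30185875e-01 -2.79041040e-02  1.58970388e+00 -9.03939018e-05
  1.57960192e+00 -5.36297335e-01] [[-6.1e-03  1.0e+00  1.0e-04]
 [ 1.0e+00  6.1e-03 -2.0e-04]
 [-2.0e-04  1.0e-04 -1.0e+00]]
```

View pics/w1.png

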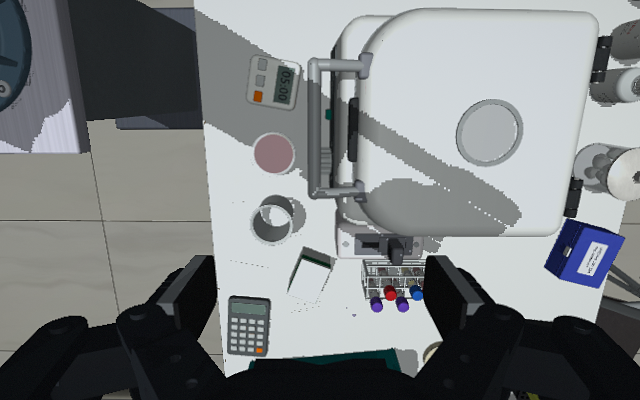

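In the wrist view the bar is vertical, from about (315,64) to (315,193). The tab top is near (396,247) and the disc at (489,132). The lancet carton (311,275), beaker (272,219), dishes (274,153) and timer (273,82) are all clear.

```bash
python3 - <<'E'
from h import *
p=np.load("w1.npy");o=dict(eef_pos=p[:3],eef_rot=p[3:]);c=camera("wrist")
f=lambda q,z:onz("wrist",c,q,z,o)
b=f([[314.5,64],[315.5,192]],.18);m=b.mean(0);v=b[1]-b[0];yaw=np.arctan2(v[1],v[0])+np.pi/2
print(b.round(4),np.linalg.norm(v),m.round(4),"yaw",np.degrees(yaw))
h=f([[603,60],[575,197]],.165)
t=f([[397,247]],.16);d=f([[489,132]],.18)
Rm=np.array([[np.cos(yaw),-np.sin(yaw)],[np.sin(yaw),np.cos(yaw)]])
org=m[:2]-Rm@[-.137,0];print(org,t,d)
for q in(t[0],d[0],*h):print(((q[:2]-org)@Rm).round(4))
print("beaker,dish,carton",f([[272,205]],.062),f([[274,153]],.03),f([[308,278]],.046))
im=cv2.imread("pics/w1.png");cv2.imwrite("pics/w1c.png",cv2.resize(im[40:280,290:450],None,fx=2.5,fy=2.5,interpolation=cv2.INTER_CUBIC))
E
```

```text
[[ 0.4888 -0.0543  0.18  ]
 [ 0.49   -0.1662  0.18  ]] 0.11185047351687158 [ 0.4894 -0.1102  0.18  ] yaw 0.606464226647294
[ 0.62641513 -0.10878783] [[ 0.57442042 -0.22990425  0.16      ]] [[ 0.64454745 -0.10980138  0.18      ]]
[-0.0533 -0.1206]
[ 0.0181 -0.0012]
[0.1212 0.0614]
[ 0.1198 -0.0661]
beaker,dish,carton [[ 0.43262484 -0.21524639  0.062     ]] [[ 0.43303296 -0.15270389  0.03      ]] [[ 0.47824463 -0.32867953  0.046     ]]
```

View pics/w1c.png

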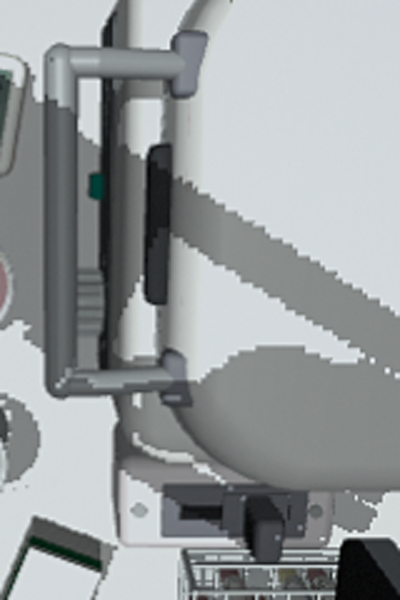

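```bash
python3 -m pendant '[[-0.003,0.03,-0.09,0,0,0],[-0.003,0.03,-0.09,0,0,0],[-0.003,0.03,-0.09,0,0,0],[-0.003,0.03,-0.09,0,0,0],[-0.003,0.03,-0.09,0,0,0],[-0.003,0.03,-0.09,0,0,0],[-0.003,0.03,-0.09,0,0,0],[0,0,-0.09,0,0,0],[0,0,0,0,0,0],[0,0,0,0,0,0]]' -0.29; python3 - <<'E'
from h import *
o=ctrl.get_obs();c=camera("wrist");cv2.imwrite("pics/w2.png",c["color"])
np.save("w2.npy",np.r_[o["eef_pos"],o["eef_rot"]])
e=o["eef_pos"];print(proj("wrist",c,[e,e*[1,1,0]+[0,0,.18],[e[0],-.16,.18]],o))
E
```

```text
time_s: 2.8
eef_pos: [0.4889, -0.1127, 0.2157]
eef_rot: [0.0, 0.707, 0.708, 0.0]
wrist_force: [-0.5, -0.5, 0.0]
opening: 0.358
grasp_force: 0.0
[[319.10588248 269.89691347]
 [319.17816928 237.89586621]
 [319.06875436 315.99130934]]
```

View pics/w2.png

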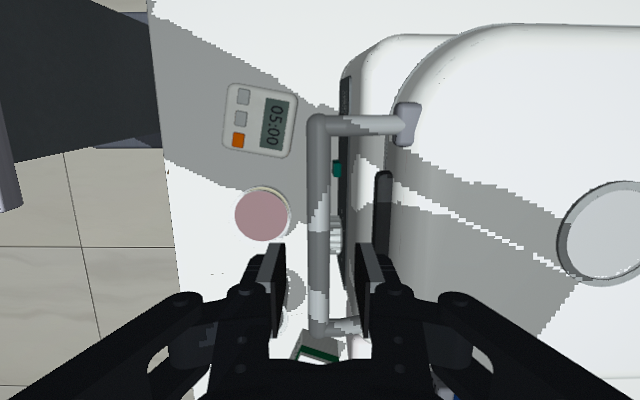

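The bar sits at u≈318, centred between the fingers (tool centre at u=319). Descending and gripping.

```bash
python3 -m pendant '[[0,0.002,-0.03,0,0,0],[0,0.002,-0.03,0,0,0],[0,0.002,-0.03,0,0,0],[0,0.002,-0.03,0,0,0],[0,0.002,-0.03,0,0,0],[0,0.002,-0.03,0,0,0],[0,0,-0.03,0,0,0],[0,0,-0.025,0,0,0],[0,0,0,0,0,0],[0,0,0,0,0,0]]'; python3 -m pendant '[[0,0,0,0,0,0],[0,0,0,0,0,0],[0,0,0,0,0,0],[0,0,0,0,0,0],[0,0,0,0,0,0],[0,0,0,0,0,0],[0,0,0,0,0,0],[0,0,0,0,0,0],[0,0,0,0,0,0],[0,0,0,0,0,0]]' -1
```

```text
time_s: 4.1
eef_pos: [0.4886, -0.11, 0.1684]
eef_rot: [0.0, 0.706, 0.708, 0.0]
wrist_force: [0.1, -0.2, -0.1]
opening: 0.357
grasp_force: 0.0
time_s: 5.35
eef_pos: [0.4881, -0.11, 0.1687]
eef_rot: [-0.0, 0.706, 0.708, -0.0]
wrist_force: [-4.9, -0.1, 5.4]
opening: 0.118
grasp_force: 58.6
```

```bash
python3 -m pendant '[[0,0,0.003,0,0,0],[0,0,0.003,0,0,0],[0,0,0.003,0,0,0],[0,0,0.003,0,0,0],[0,0,0.003,0,0,0],[0,0,0.003,0,0,0],[0,0,0.003,0,0,0],[0,0,0.003,0,0,0],[0,0,0,0,0,0],[0,0,0,0,0,0]]'; python3 -m pendant '[[0,0,0.003,0,0,0],[0,0,0.003,0,0,0],[0,0,0.003,0,0,0],[0,0,0.003,0,0,0],[0,0,0.003,0,0,0],[0,0,0,0,0,0],[0,0,0,0,0,0],[0,0,0,0,0,0],[0,0,0,0,0,0],[0,0,0,0,0,0]]'
```

```text
time_s: 6.6
eef_pos: [0.4885, -0.11, 0.1732]
eef_rot: [0.0, 0.706, 0.708, -0.0]
wrist_force: [-0.9, -3.8, -5.1]
opening: 0.118
grasp_force: 58.4
time_s: 7.85
eef_pos: [0.4886, -0.11, 0.174]
eef_rot: [-0.0, 0.707, 0.708, 0.0]
wrist_force: [7.4, -5.9, -24.7]
opening: 0.119
grasp_force: 58.3
```

The lid is caught: the bar stopped at about 5 mm and the force rose to 25 N. Lower it, let go, and rise.

```bash
python3 -m pendant '[[0,0,-0.005,0,0,0],[0,0,-0.005,0,0,0],[0,0,-0.005,0,0,0],[0,0,-0.005,0,0,0],[0,0,-0.005,0,0,0],[0,0,-0.005,0,0,0],[0,0,-0.005,0,0,0],[0,0,-0.004,0,0,0],[0,0,0,0,0,0],[0,0,0,0,0,0]]'; python3 -m pendant '[[0,0,0,0,0,0],[0,0,0,0,0,0],[0,0,0,0,0,0],[0,0,0,0,0,0],[0,0,0.06,0,0,0],[0,0,0.08,0,0,0],[0,0,0.08,0,0,0],[0,0,0.08,0,0,0],[0,0,0.08,0,0,0],[0,0,0,0,0,0]]' -0.29;  python3 -m pendant '[[0.05,-0.07,0,0,0,0],[0.05,-0.07,0,0,0,0],[0.05,-0.07,0,0,0,0],[0.05,-0.07,0,0,0,0],[0.05,-0.07,0,0,0,0],[0.05,-0.07,0,0,0,0],[0.05,-0.07,0,0,0,0],[0.05,-0.07,0,0,0,0],[0.03,-0.08,0,0,0,0],[0,0,0,0,0,0]]'; python3 - <<'E'
from h import *
o=ctrl.get_obs();c=camera("wrist");cv2.imwrite("pics/w3.png",c["color"])
np.save("w3.npy",np.r_[o["eef_pos"],o["eef_rot"]])
e=o["eef_pos"];print(proj("wrist",c,[e,e*[1,1,0]+[0,0,.16],[.5745,-.239,.16]],o))
E
```

```text
time_s: 9.1
eef_pos: [0.4881, -0.11, 0.1687]
eef_rot: [-0.0, 0.706, 0.708, -0.0]
wrist_force: [-5.7, -2.5, 0.7]
opening: 0.117
grasp_force: 61.0
time_s: 10.35
eef_pos: [0.4894, -0.1104, 0.2461]
eef_rot: [0.002, 0.706, 0.708, 0.001]
wrist_force: [-0.7, 0.1, -0.4]
opening: 0.349
grasp_force: 0.0
time_s: 11.6
eef_pos: [0.5747, -0.2392, 0.244]
eef_rot: [-0.0, 0.707, 0.707, -0.0]
wrist_force: [-0.5, 0.9, -0.0]
opening: 0.353
grasp_force: 0.0
[[319.10971264 269.89827341]
 [319.3643504  209.81036573]
 [319.0877327  209.48927962]]
```

View pics/w3.png

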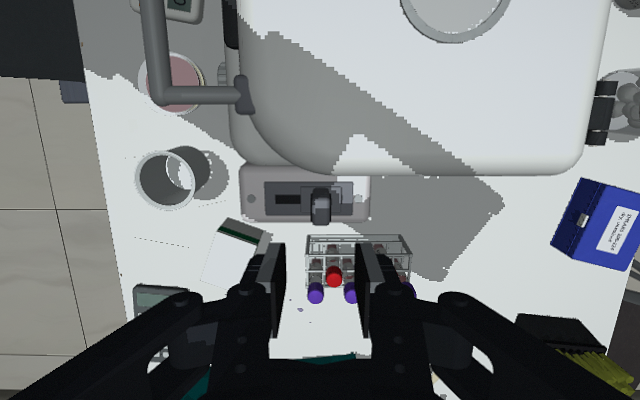

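The tab top is centred near (320,209), matching the prediction (319,209). First, a quick check of the tube rack's height beside it.

```bash
python3 - <<'E'
from h import *
c=camera("wrist")
for z in(.05,.07,.09,.11,.13):
    r=[]
    for n,px in(("w1",[[390,292]]),("w3",[[334,276]])):
        p=np.load(n+".npy");r.append(onz("wrist",c,px,z,dict(eef_pos=p[:3],eef_rot=p[3:]))[0,:2].round(4))
    print(z,*r)
E
```

```text
0.05 [ 0.5958 -0.3483] [ 0.5899 -0.347 ]
0.07 [ 0.5912 -0.3363] [ 0.589  -0.3362]
0.09 [ 0.5866 -0.3244] [ 0.5881 -0.3254]
0.11 [ 0.582  -0.3124] [ 0.5871 -0.3146]
0.13 [ 0.5774 -0.3005] [ 0.5862 -0.3038]
```

The caps are at z≈0.08, so they're clear. Descending onto the tab and pinching it.

```bash
python3 -m pendant '[[0,0,-0.06,0,0,0],[0,0,-0.06,0,0,0],[0,0,-0.06,0,0,0],[0,0,-0.06,0,0,0],[0,0,-0.06,0,0,0],[0,0,-0.06,0,0,0],[0,0,-0.05,0,0,0],[0,0,-0.04,0,0,0],[0,0,-0.04,0,0,0],[0,0,0,0,0,0]]'; python3 -m pendant '[[0,0,0,0,0,0],[0,0,0,0,0,0],[0,0,0,0,0,0],[0,0,0,0,0,0],[0,0,0,0,0,0],[0,0,0,0,0,0],[0,0,0,0,0,0],[0,0,0,0,0,0],[0,0,0,0,0,0],[0,0,0,0,0,0]]' -1
```

```text
time_s: 12.95
eef_pos: [0.5742, -0.2377, 0.1455]
eef_rot: [-0.001, 0.706, 0.708, -0.0]
wrist_force: [0.2, 0.1, -0.7]
opening: 0.354
grasp_force: 0.0
time_s: 14.2
eef_pos: [0.5749, -0.2382, 0.1468]
eef_rot: [0.0, 0.706, 0.708, 0.0]
wrist_force: [-1.0, 0.6, 4.9]
opening: 0.125
grasp_force: 61.7
```

```bash
python3 -m pendant '[[-0.01,0,0,0,0,0],[-0.01,0,0,0,0,0],[-0.01,0,0,0,0,0],[-0.01,0,0,0,0,0],[-0.01,0,0,0,0,0],[-0.01,0,0,0,0,0],[-0.01,0,0,0,0,0],[-0.01,0,0,0,0,0],[-0.01,0,0,0,0,0],[0,0,0,0,0,0]]'
```

```text
time_s: 15.45
eef_pos: [0.5579, -0.2381, 0.1468]
eef_rot: [0.002, 0.707, 0.708, 0.001]
wrist_force: [7.1, 0.1, 2.9]
opening: 0.125
grasp_force: 61.4
```

```bash
python3 -m pendant '[[-0.005,0,0,0,0,0],[-0.005,0,0,0,0,0],[-0.005,0,0,0,0,0],[0,0,0,0,0,0],[0,0,0,0,0,0],[0,0,0,0,0,0],[0,0,0,0,0,0],[0,0,0,0,0,0],[0,0,0,0,0,0],[0,0,0,0,0,0]]'
```

```text
time_s: 16.7
eef_pos: [0.5576, -0.2381, 0.1469]
eef_rot: [0.004, 0.706, 0.708, 0.003]
wrist_force: [20.2, 0.6, -4.3]
opening: 0.124
grasp_force: 60.6
```

```bash
python3 -m pendant '[[0.01,0,0,0,0,0],[0,0,0,0,0,0],[0,0,0,0,0,0],[0,0,0,0,0,0],[0,0,0.05,0,0,0],[0,0,0.09,0,0,0],[0,0,0.09,0,0,0],[0,0,0.09,0,0,0],[0,0,0.09,0,0,0],[0,0,0.08,0,0,0]]' -0.29;  python3 -m pendant '[[-0.04,0.07,0,0,0,0],[-0.04,0.07,0,0,0,0],[-0.04,0.07,0,0,0,0],[-0.04,0.07,0,0,0,0],[-0.04,0.07,0,0,0,0],[-0.04,0.07,0,0,0,0],[-0.04,0.07,0,0,0,0],[-0.04,0.07,0,0,0,0],[-0.02,0.08,0,0,0,0],[0,0,0,0,0,0]]'; python3 - <<'E'
from h import *
o=ctrl.get_obs();c=camera("wrist");cv2.imwrite("pics/w4.png",c["color"])
e=o["eef_pos"];print(e,proj("wrist",c,[e*[1,1,0]+[0,0,.18]],o))
E
```

```text
time_s: 17.95
eef_pos: [0.5557, -0.2381, 0.2459]
eef_rot: [0.0, 0.706, 0.708, 0.0]
wrist_force: [0.6, -0.2, -0.9]
opening: 0.357
grasp_force: 0.0
time_s: 19.2
eef_pos: [0.4874, -0.1088, 0.2444]
eef_rot: [0.0, 0.706, 0.708, 0.0]
wrist_force: [0.3, 0.2, -0.1]
opening: 0.354
grasp_force: 0.0
[ 0.48735818 -0.10884397  0.24442185] [[319.26270596 219.72955988]]
```

View pics/w4.png

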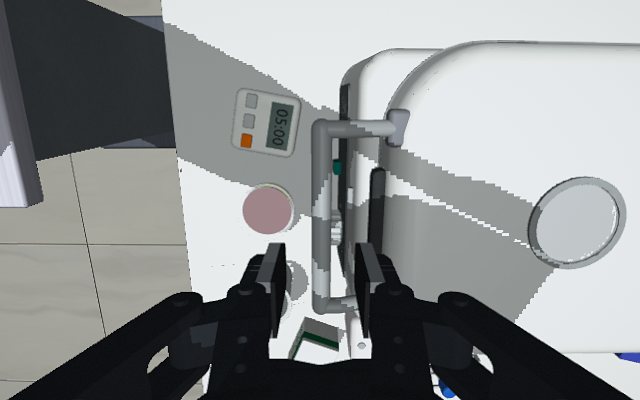

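The bar is at u≈321, within 1.5 mm of centre. Descending and re-gripping.

```bash
python3 -m pendant '[[0.004,-0.003,-0.05,0,0,0],[0.003,-0.003,-0.05,0,0,0],[0,0,-0.05,0,0,0],[0,0,-0.05,0,0,0],[0,0,-0.05,0,0,0],[0,0,-0.04,0,0,0],[0,0,-0.04,0,0,0],[0,0,-0.04,0,0,0],[0,0,-0.01,0,0,0],[0,0,0,0,0,0]]'; python3 -m pendant '[[0,0,0,0,0,0],[0,0,0,0,0,0],[0,0,0,0,0,0],[0,0,0,0,0,0],[0,0,0,0,0,0],[0,0,0,0,0,0],[0,0,0,0,0,0],[0,0,0,0,0,0],[0,0,0,0,0,0],[0,0,0,0,0,0]]' -1
python3 -c "
import numpy as np
t=np.radians(np.arange(0,41,4));x=-262*np.cos(t)+25*np.sin(t);z=25*np.cos(t)+262*np.sin(t)
print(np.c_[x-x[0],z-z[0]].round(1));print((np.c_[np.diff(x),np.diff(z)]/200).round(3))"
```

```text
time_s: 20.5
eef_pos: [0.4889, -0.1112, 0.1682]
eef_rot: [-0.0, 0.706, 0.708, -0.0]
wrist_force: [0.0, 0.8, 0.5]
opening: 0.356
grasp_force: 0.0
time_s: 21.75
eef_pos: [0.4881, -0.1113, 0.1687]
eef_rot: [-0.001, 0.706, 0.708, -0.001]
wrist_force: [-5.5, -0.0, 4.5]
opening: 0.116
grasp_force: 58.5
[[  0.    0. ]
 [  2.4  18.2]
 [  6.   36.2]
 [ 10.9  53.9]
 [ 17.   71.2]
 [ 24.4  88.1]
 [ 32.8 104.4]
 [ 42.4 120.1]
 [ 53.1 135. ]
 [ 64.7 149.2]
 [ 77.4 162.6]]
[[0.012 0.091]
 [0.018 0.09 ]
 [0.024 0.089]
 [0.031 0.087]
 [0.037 0.084]
 [0.042 0.082]
 [0.048 0.078]
 [0.053 0.075]
 [0.058 0.071]
 [0.063 0.067]]
```

First a gentle 12° test lift.

```bash
python3 -m pendant '[[0.002,0,0.02,0,0,0],[0.003,0,0.025,0,0,0],[0.004,0,0.025,0,0,0],[0.004,0,0.03,0,0,0],[0.006,0,0.03,0,0,0],[0.007,0,0.03,0,0,0],[0.008,0,0.03,0,0,0],[0.008,0,0.03,0,0,0],[0.007,0,0.03,0,0,0],[0.006,0,0.02,0,0,0]]'
```

```text
time_s: 23.0
eef_pos: [0.4985, -0.1112, 0.222]
eef_rot: [-0.001, 0.706, 0.708, -0.001]
wrist_force: [-6.9, -4.1, -5.6]
opening: 0.116
grasp_force: 58.5
```

The lid is free. Following the arc on up to 40°.

```bash
python3 -m pendant '[[0.015,0,0.044,0,0,0],[0.016,0,0.043,0,0,0],[0.018,0,0.042,0,0,0],[0.019,0,0.042,0,0,0],[0.021,0,0.041,0,0,0],[0.021,0,0.041,0,0,0],[0.024,0,0.039,0,0,0],[0.024,0,0.039,0,0,0],[0,0,0,0,0,0],[0,0,0,0,0,0]]';python3 -m pendant '[[0.026,0,0.038,0,0,0],[0.027,0,0.037,0,0,0],[0.029,0,0.036,0,0,0],[0.029,0,0.035,0,0,0],[0.031,0,0.034,0,0,0],[0.032,0,0.033,0,0,0],[0,0,0,0,0,0],[0,0,0,0,0,0],[0,0,0,0,0,0],[0,0,0,0,0,0]]'; python3 - <<'E'
from h import *
c=camera("side");cv2.imwrite("pics/s5.png",c["color"])
E
```

```text
time_s: 24.25
eef_pos: [0.5293, -0.1112, 0.2894]
eef_rot: [-0.002, 0.707, 0.708, -0.002]
wrist_force: [-13.5, -2.1, 4.7]
opening: 0.119
grasp_force: 59.0
time_s: 25.5
eef_pos: [0.5644, -0.1112, 0.3339]
eef_rot: [-0.001, 0.707, 0.708, -0.001]
wrist_force: [-15.2, -1.0, 10.1]
opening: 0.114
grasp_force: 59.5
```

View pics/s5.png

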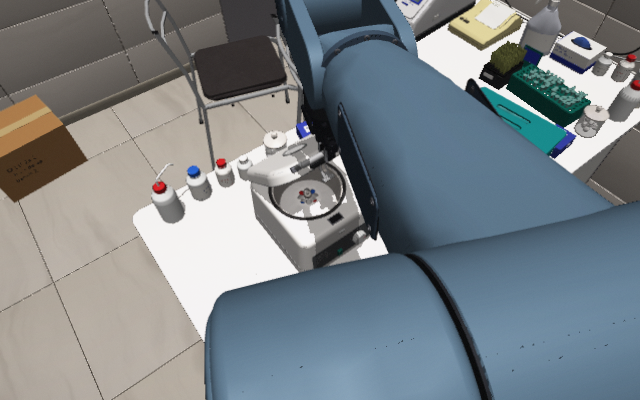

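The lid is open with the bar in the gripper and the rotor visible. I'll relieve the small radial preload and let it settle.

```bash
python3 -m pendant '[[-0.003,0,0.002,0,0,0],[-0.003,0,0.002,0,0,0],[0,0,0,0,0,0],[0,0,0,0,0,0],[0,0,0,0,0,0],[0,0,0,0,0,0],[0,0,0,0,0,0],[0,0,0,0,0,0],[0,0,0,0,0,0],[0,0,0,0,0,0]]'; python3 - <<'E'
from h import *
o=ctrl.get_obs();c=camera("wrist");cv2.imwrite("pics/w6.png",c["color"]);print(abs(o["dq"]).max())
E
```

```text
time_s: 26.8
eef_pos: [0.5641, -0.1112, 0.3336]
eef_rot: [-0.0, 0.707, 0.708, -0.001]
wrist_force: [-9.7, -2.0, 3.7]
opening: 0.116
grasp_force: 58.8
0.0023951316343501588
```

View pics/w6.png

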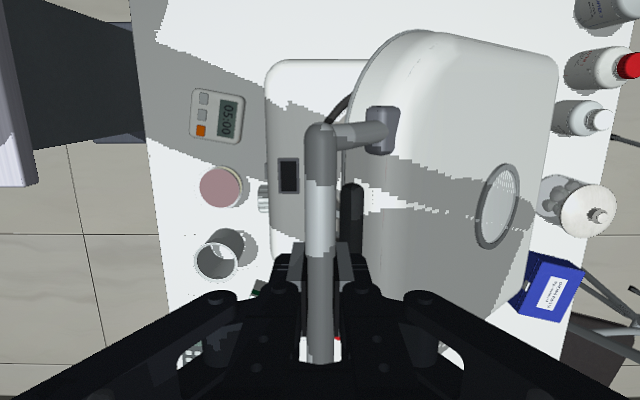

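The bar is firmly between the pads at (320,250), with the lid up about 40° and still. The timer, dishes and beaker are where they were.

```bash
python3 -c "
from bench import ctrl
print(ctrl.hand_in())"
```

```text
the job is handed in; nothing more can be done
None
```

The lid was caught on the first try, so I slid the release about 17 mm to its stop, then lifted the lid to about 40°; I handed in with the gripper still holding the bar and the lid still.

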